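# Offer the found teddy block up to its inset puzzle

### The job

A brown teddy-shaped wooden block was handed in, perhaps the missing piece of the inset puzzle kept in the top drawer of the small chest: pull that drawer open until the whole puzzle is uncovered, pick up the teddy and carry it over the top of the peg rail to the puzzle. Finish still holding it there, level and still, about a centimetre above the empty teddy-shaped recess, head over head and feet over feet, lined up as if to drop straight in, so that the club leader can compare the two. Never let it touch the puzzle, do not knock the rail, leave the drawer open and the other lost things undisturbed.

Things in the scene. Friction and masses are not known exactly. Their poses are not given: they have to be found in the camera images.
- teddy: Brown wooden block cut to a teddy outline, lying flat, face up, in the right half: 86 long, 46 wide over the ears, 20 mm thick, about 45 g. Origin on the underside in mid body; +x to the head, z up. Body sides straight, parallel, 42 mm apart from x = -27 to +4 mm; ears reach x = +50, feet -36.5 mm. It may swap places with the house block and the domino; their centres lie 95 mm or more apart.
- teddy_head (a point): point on the underside of the teddy block under the centre of its head (27 mm along +x from the block's origin)
- teddy_feet (a point): point on the underside of the teddy block midway between its feet (27 mm along -x from the block's origin)
- chest_front (a point): Foot of the small fixed pine chest of three shallow drawers in the left half at the back: middle of the lower edge of its front, on the shelf. The chest is 280 deep, 280 wide and 200 mm high, its x axis points from the front to its back (turned by up to 0.10 rad from the robot's x), y to its left, z up.
- cabinet_drawer0 (a joint): How far the top drawer is pulled out, m: 0 shut (starts up to 0.01 ajar), stop at 0.198. Slides along the chest's own -x with 1 to 3 N and stays where left. 238 mm wide inside; heights above the shelf: inner floor 139, side walls' upper edge 178, front panel's 187 mm. From about 0.18 on, the whole puzzle lies clear of the chest.
- cabinet_drawer0_handle (a point): Middle of the top drawer's steel bar handle, 163 mm above the shelf and 37 mm below the chest's top: a level round bar 11 mm thick, 120 mm long along the chest's y, its axis 35 mm in front of the drawer front (29 mm free behind it), on two stems 51 mm either side of the middle. Moves with the drawer.
- puzzle: Pale wooden inset puzzle board lying loose on the floor of the top drawer, hidden until that is opened: 130 (x) by 170 (y) by 15 mm, 0.3 kg. Origin at the centre of its underside; x within 0.15 rad of the chest's x, z up. Empty teddy-shaped recess at its -y side; centred 46 mm to +y a round piece of radius 23 mm, already in place, stands 11 mm above the board.
- recess (a point): Middle of the teddy-shaped recess, at the level of the board's upper face, 34 mm to -y of the board's middle; the recess is 9 mm deep and 2 mm wider all round than the block. Axes as the puzzle's; its head is to +x. The block is in line when its origin is straight above this point with x axes parallel; the gap is the height of its origin above this point.
- recess_head (a point): point at the level of the board's upper face at the centre of the recess's head (27 mm along +x from point recess)
- recess_feet (a point): point at the level of the board's upper face midway between the recess's feet (27 mm along -x from point recess)
- rail: Fixed standing wooden peg rail that parts the right half of the shelf from the left: 300 mm long along its own x (roughly the robot's x), top edge 190 mm above the shelf, board 18 mm thick, feet 110 mm along y; five round dowels 155 mm up reach 75 mm out to its -y side. Origin on the shelf under its middle, z up.
- skip_handle: plastic skipping handle 145 mm long hung by its eye on the middle dowel of the peg rail, on the -y side; leave alone. Origin at the centre of the eye, 150 mm above the shelf.
- truck: red metal toy fire truck, 180 by 64 by 78 mm, at the back of the right half, lying roughly along y; leave alone. Origin under its middle.
- mug: white plastic mug, 80 mm across and 92 mm high, at the back next to the peg rail; leave alone. Origin under its middle.
- domino: glossy black domino lying flat, 48 by 24 by 9 mm, in the right half; leave alone. Origin under its middle.
- house: brown wooden block cut to a house outline, 58 by 48 by 20 mm, lying flat in the right half; leave alone. Origin near the middle of its underside.
- bottle: aluminium drinking bottle, 68 mm across and 190 mm high, standing at the far left; leave alone. Origin under its middle.
Things that resemble listed ones, but are neither listed nor needed, are in the scene too. What is shaped like the teddy but pink is not meant.

How it is judged:
By the outcome, as a careful person would: the job done as asked, in the order asked, and still so for the second after the job is handed in, while the arm keeps its last pose, push and grip.
It also fails if it takes over 64 s, if anything falls off the work surface, if the arm or the gripper's body presses on something with over 40 N, if the wrist force passes 120 N, or if a joint passes its speed limit or range.

### The arm

A 6-joint arm with a two-finger parallel gripper is mounted at the origin on the work surface. World frame = base frame: x ahead of the robot, y to its left, z up, the work surface at z = 0. Lengths are in m, angles in rad, forces in N, time in s.
With the tool pointing down it reaches from about 0.35 to 1 m from the base axis. Payload 7.1 kg.
Tool frame: the origin (TCP) lies between the finger pads; the fingertips stand 22 mm ahead of it and the grasp point (between the pads) lies 3 mm ahead of it; z points along the fingers, y is the line along which they close (so a half turn about z gives the same grasp; the last joint's range is limited). The gripper opens to 85 mm and grips with 20 to 120 N. Pads are 22 mm wide; open, the fingers measure 114 mm over their backs; the gripper's body (76 mm by 85 mm) begins 54 mm behind the grasp point. The pads swing forward as they close: fully open they stand 13 mm farther back than shut.
Start: joints at [-1.311, 0.423, 1.63, -0, 1.089, -0.019], TCP at [0.172, -0.601, 0.253] pointing down, gripper open.
Joint ranges: [-3, 3], [-0.9, 2.11], [0.09, 2.58], [-1.31, 4.45], [0.11, 2.69], [-2.54, 2.54]. Speed limits (rad/s): [2.39, 2.39, 3.01, 3.14, 3.14, 3.14].

### API

Orientations are given as a rotation vector (axis times angle).
In Python, from rig import manip gives the robot as it stands. The module is installed in compiled form; this text tells all that it offers. Calls block until the motion is done:
- manip.move_to(position, orientation): joint-space move of the TCP to a pose.
- manip.servo_line(position, orientation=None, rate=0.15): straight line of the TCP; orientation=None keeps the orientation; rate is the mean speed in m/s.
- manip.set_joints(angles): joint-space move.
- manip.command_gripper(opening, f_grip=None): finger opening in m; f_grip is the grip in N (None keeps the last); returns when the fingers have stopped.
- manip.hold(seconds).
- manip.solve_ik(position, orientation): joint angles nearest the present ones, or None.
- manip.camera(name): name is "side" or "top" or "wrist"; returns a dict with "image" (384x512x3 uint8, red, green, blue), "fx", "fy", "cx", "cy" (pixels), "cam_to_world" (4x4, takes a point from camera to world coordinates); the wrist camera has in their place "mount" (4x4, takes a point from camera to tool coordinates, whose origin is the TCP and whose axes are the flange's). Camera axes: x right, y down, z forward; pixel columns grow to the right and rows downward; lengths in m; the calibration is good to about 2 mm. The wrist camera is an equidistant fisheye: a pixel r from the principal point sees the ray r / f radians off the axis. A picture is of the moment at which its call begins: read the wrist's pose just before it. There is no depth.
A pose or a line that the arm cannot do raises manip.IKError and nothing moves.
- manip.sign_off(): hands the job in; it is judged then, once.
Readings, each from a call of its own:
- manip.get_time(): time.
- manip.get_joint_positions(): joint angles.
- manip.get_joint_vel(): joint speeds.
- manip.get_tau(): joint torques, N m.
- manip.get_position(): TCP position.
- manip.get_ee_rot(): TCP orientation.
- manip.get_contact_force(): force on the tool from outside, world axes, zero at the start.
- manip.get_torque(): the same for the moment, N m.
- manip.get_width(): finger opening in m.
- manip.get_grip_force(): force on a finger pad.
Only numpy, scipy, OpenCV 4.12 (cv2) and the standard library are available. Lean on these libraries where they do the work, as an engineer would, in place of code of your own. Each camera call takes 0.05 s, during which the arm holds its last target. There are 200 camera calls.

## Working session

There is one attempt and no reset: what is moved stays moved. The work goes in short steps, each a Python script; the robot and the scene stay as the last script left them, time stands still between calls to the robot, and variables do not carry over. Pictures are saved under pics/ and viewed, at most 10 in all, crops included, and the job is handed in when it is done.

```bash
mkdir -p pics
cat > h.py <<'E'
import numpy as np, cv2
from scipy.spatial.transform import Rotation as R
from rig import manip
def save(im,n): cv2.imwrite('pics/'+n,cv2.cvtColor(im,cv2.COLOR_RGB2BGR))
def shot(name):
    T=None
    if name=='wrist':
        T=np.eye(4);T[:3,3]=manip.get_position();T[:3,:3]=R.from_rotvec(manip.get_ee_rot()).as_matrix()
    c=manip.camera(name); c['T']=T@np.array(c['mount']) if name=='wrist' else np.array(c['cam_to_world']); c['fish']=name=='wrist'
    return c
def ray(c,u,v):
    x=(u-c['cx'])/c['fx'];y=(v-c['cy'])/c['fy']
    if c['fish']:
        r=np.hypot(x,y);s=np.sin(r)/max(r,1e-9);d=np.array([x*s,y*s,np.cos(r)])
    else: d=np.array([x,y,1.]);d/=np.linalg.norm(d)
    return c['T'][:3,3],c['T'][:3,:3]@d
def onz(c,u,v,z):
    o,d=ray(c,u,v);return o+d*(z-o[2])/d[2]
def tri(rays):
    A=np.zeros((3,3));b=np.zeros(3)
    for o,d in rays:
        P=np.eye(3)-np.outer(d,d);A+=P;b+=P@o
    p=np.linalg.solve(A,b)
    return p,[float(np.linalg.norm((np.eye(3)-np.outer(d,d))@(p-o))) for o,d in rays]
def proj(c,p):
    q=np.linalg.inv(c['T'])@np.append(p,1);q=q[:3]
    if c['fish']:
        r=np.hypot(q[0],q[1]);t=np.arctan2(r,q[2]);k=t/max(r,1e-9);return c['cx']+c['fx']*q[0]*k,c['cy']+c['fy']*q[1]*k
    return c['cx']+c['fx']*q[0]/q[2],c['cy']+c['fy']*q[1]/q[2]
def down(yaw): # tool z down; tool x axis at angle yaw in world
    c,s=np.cos(yaw),np.sin(yaw)
    return R.from_matrix(np.array([[c,s,0],[s,-c,0],[0,0,-1]])).as_rotvec()
E
python3 - <<'E'
from h import *
import pickle
D={n:shot(n) for n in('top','side','wrist')}
pickle.dump(D,open('d0.pkl','wb'))
for n,c in D.items(): print(n,c['fx'],c['cx'],c['cy'],c['T'].round(3).tolist())
print(R.from_rotvec(manip.get_ee_rot()).as_matrix().round(3),manip.get_time())
im=np.vstack([D['top']['image'],D['side']['image']])
save(cv2.resize(D['top']['image'],(800,600),interpolation=cv2.INTER_CUBIC),'top.png')
save(cv2.resize(D['side']['image'],(800,600),interpolation=cv2.INTER_CUBIC),'side.png')
E
```

```text
top 395.00211215064263 260.0012698135052 197.74544489837098 [[0.025, -0.997, 0.074, 0.483], [-1.0, -0.024, 0.009, 0.087], [-0.007, -0.075, -0.997, 1.502], [0.0, 0.0, 0.0, 1.0]]
side 371.0142807185337 260.0502945266866 192.2586554407802 [[0.937, -0.275, 0.215, 0.318], [-0.348, -0.707, 0.616, -0.697], [-0.017, -0.652, -0.758, 1.073], [0.0, 0.0, 0.0, 1.0]]
wrist 297.3186396354542 249.47247002370784 193.89791129237398 [[0.275, -0.924, -0.266, 0.24], [-0.961, -0.264, -0.075, -0.581], [-0.001, 0.276, -0.961, 0.373], [0.0, 0.0, 0.0, 1.0]]
[[ 0.961  0.275 -0.   ]
 [ 0.275 -0.961  0.001]
 [ 0.    -0.001 -1.   ]] 0.15
```

View pics/top.png

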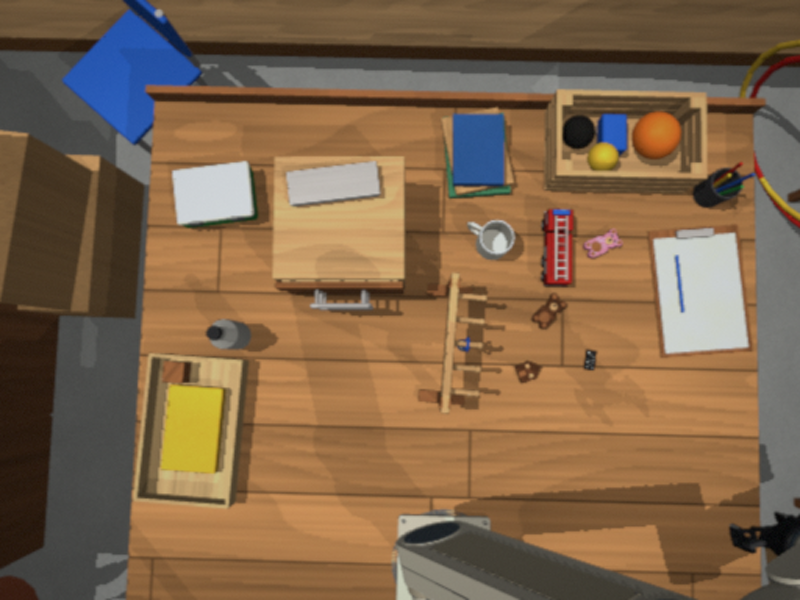

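View pics/side.png

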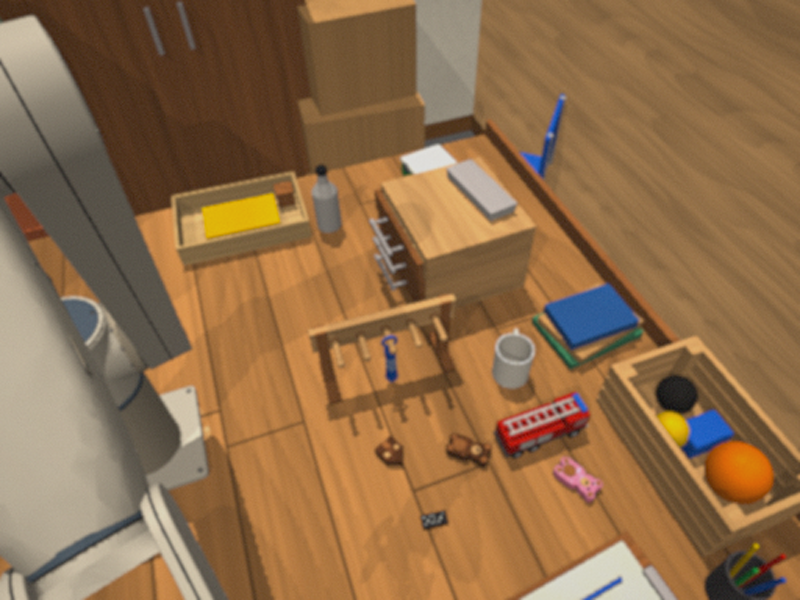

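The top view shows a brown teddy at (549,311), a brown house at (527,371), a domino at (590,359) and a pink teddy decoy at (602,243). The chest handle is near (340,300), with the rail between the halves at (450,340). In the side view the teddy is at (468,449) and the top handle near (380,235). I'll confirm both in one enlarged composite.

Run:
```python
from h import *
import pickle
D=pickle.load(open('d0.pkl','rb'))
t,s=D['top'],D['side']
def crop(c,u0,v0,w,h,k): return cv2.resize(c['image'][v0:v0+h,u0:u0+w],None,fx=k,fy=k,interpolation=cv2.INTER_CUBIC)
a=crop(t,170,165,100,50,4);b=crop(s,225,130,50,75,8)   # 400x200, 400x600
c=crop(t,310,145,100,100,4)
save(np.hstack([np.vstack([a,c]),b]),'crop1.png')
for n,(u,v) in dict(teddy=(549,311),house=(527,371),dom=(590,359),pink=(602,243)).items(): print(n,onz(t,u*.64,v*.64,.02).round(3))
for z in(.163,):print(onz(t,340*.64,305*.64,z).round(3))
for u,v in((455,275),(445,410)):print('rail',onz(t,u*.64,v*.64,.19).round(3))
for u,v in((275,279),(405,279),(275,157),(405,157)):print('chest',onz(t,u*.64,v*.64,.2).round(3))
# grey bar mask
hsv=cv2.cvtColor(t['image'],cv2.COLOR_RGB2HSV);m=((hsv[...,1]<60)&(hsv[...,2]>90)).astype('u1');m[:180]=0;m[202:]=0;m[:,:190]=0;m[:,250:]=0
ys,xs=np.nonzero(m);print([(y,xs[ys==y].min(),xs[ys==y].max(),(ys==y).sum()) for y in np.unique(ys)])
```

```text
teddy [ 0.597 -0.242  0.02 ]
house [ 0.453 -0.191  0.02 ]
dom [ 0.485 -0.341  0.02 ]
pink [ 0.766 -0.369  0.02 ]
[0.588 0.244 0.163]
rail [ 0.657 -0.003  0.19 ]
rail [0.37  0.012 0.19 ]
chest [0.638 0.38  0.2  ]
chest [0.644 0.103 0.2  ]
chest [0.903 0.391 0.2  ]
chest [0.909 0.11  0.2  ]
[(np.int64(185), np.int64(202), np.int64(203), np.int64(2)), (np.int64(186), np.int64(201), np.int64(233), np.int64(6)), (np.int64(187), np.int64(201), np.int64(234), np.int64(9)), (np.int64(188), np.int64(201), np.int64(235), np.int64(12)), (np.int64(189), np.int64(201), np.int64(235), np.int64(13)), (np.int64(190), np.int64(202), np.int64(235), np.int64(12)), (np.int64(191), np.int64(202), np.int64(235), np.int64(12)), (np.int64(192), np.int64(202), np.int64(235), np.int64(12)), (np.int64(193), np.int64(202), np.int64(235), np.int64(12)), (np.int64(194), np.int64(200), np.int64(236), np.int64(37)), (np.int64(195), np.int64(199), np.int64(237), np.int64(39)), (np.int64(196), np.int64(199), np.int64(237), np.int64(39)), (np.int64(197), np.int64(204), np.int64(237), np.int64(34))]
```

View pics/crop1.png

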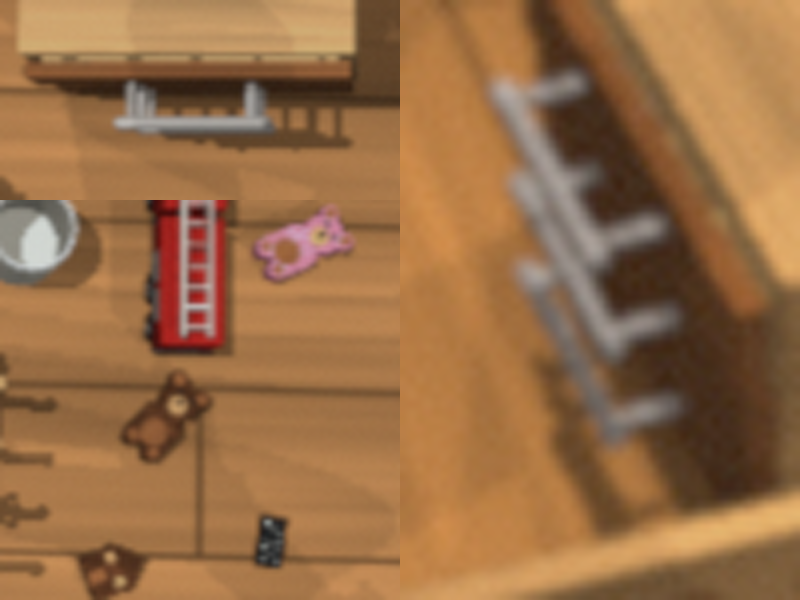

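The enlarged crop confirms the brown one at top-image pixel (351,199) is the teddy: it has ears and feet, with the head to the upper right. The pink one is the decoy and the brown pentagon is the house. The top bar's ends are at (199.3,195.8) and (238,196) in the top view, and (237.9,141) and (250,161.3) in the side view. Next I triangulate them and go above the handle.

Run:
```python
from h import *
import pickle
D=pickle.load(open('d0.pkl','rb'));t,s=D['top'],D['side']
L,e1=tri([ray(t,199.5,195.6),ray(s,237.9,141)]);Rr,e2=tri([ray(t,237.5,196),ray(s,249.8,161)])
print(L.round(4),e1,Rr.round(4),e2,np.linalg.norm(L-Rr))
d=L-Rr;a=np.arctan2(d[1],d[0])-np.pi/2;print('chest yaw',a)
m=(L+Rr)/2
for yaw in(a+np.pi/2,a-np.pi/2): print(yaw,manip.solve_ik([m[0],m[1],.30],down(yaw)), manip.solve_ik([m[0]-.19,m[1],.166],down(yaw)))
```

```text
[0.5867 0.3054 0.162 ] [0.001041411098573887, 0.001041411098573974] [0.5875 0.1747 0.1784] [0.0013502135369067901, 0.0013502135369068] 0.13177211014334214
chest yaw 0.0062662682959278015
1.5770625950908244 [ 3.69398242e-01  3.89912970e-01  1.56659590e+00 -4.44089210e-16
  1.18508378e+00  3.63131974e-01] [ 5.18120300e-01  3.25829688e-01  2.04154531e+00 -4.44089210e-16
  7.74217654e-01  5.11854031e-01]
-1.5645300584989688 None None
```

The bar's right end is uncertain (z 0.178, length 132), so I'll refine it with the wrist camera from two places.

Run:
```python
from h import *
import pickle
manip.move_to([.55,.16,.34],down(1.59)); a=shot('wrist')
manip.move_to([.55,.25,.30],down(1.59)); b=shot('wrist')
manip.command_gripper(.032)
pickle.dump((a,b),open('d1.pkl','wb'))
print(manip.get_time(),manip.get_position())
save(np.hstack([cv2.resize(c['image'],(400,300)) for c in(a,b)]),'w1.png')
for c in(a,b):
  for z in(.19,.2): print(proj(c,np.array([.587,.24,.167])))
```

```text
4.2833 [0.55006388 0.24981926 0.30012961]
(np.float64(287.9689311936246), np.float64(101.18734478679931))
(np.float64(287.9689311936246), np.float64(101.18734478679931))
(np.float64(290.12647944610376), np.float64(203.11852486247875))
(np.float64(290.12647944610376), np.float64(203.11852486247875))
```

View pics/w1.png

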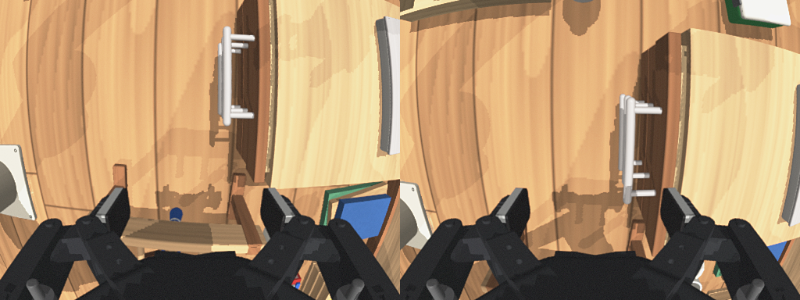

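Both wrist views show the top bar: in the left one from about (290,36) to (290,156) full scale, in the right one from (292,122) to (292,260). I'll extract its ends by mask.

Run:
```python
from h import *
import pickle
a,b=pickle.load(open('d1.pkl','rb'))
for c in(a,b):
    hsv=cv2.cvtColor(c['image'],cv2.COLOR_RGB2HSV);m=(hsv[...,1]<50)&(hsv[...,2]>150)
    m[:,:265]=0;m[:,345:]=0;m[265:]=0
    ys,xs=np.nonzero(m)
    print([(int(y),int(xs[ys==y].min()),int(xs[ys==y].max()),int((ys==y).sum())) for y in np.unique(ys)][::3])
s=[cv2.resize(a['image'][20:170,260:350],None,fx=4,fy=4,interpolation=cv2.INTER_CUBIC),cv2.resize(b['image'][115:265,260:350],None,fx=4,fy=4,interpolation=cv2.INTER_CUBIC)]
save(np.hstack(s),'bar.png')
```

```text
[(34, 288, 293, 6), (37, 285, 295, 11), (40, 285, 295, 11), (43, 286, 295, 10), (46, 286, 324, 39), (49, 284, 325, 42), (52, 284, 295, 12), (55, 280, 310, 30), (58, 279, 316, 37), (61, 279, 295, 17), (64, 279, 307, 29), (67, 279, 300, 18), (70, 279, 296, 16), (73, 280, 296, 15), (76, 281, 295, 13), (79, 281, 295, 12), (82, 280, 295, 13), (85, 280, 295, 14), (88, 281, 296, 13), (91, 280, 296, 15), (94, 281, 296, 14), (97, 281, 296, 14), (100, 281, 295, 13), (103, 281, 295, 13), (106, 281, 295, 13), (109, 280, 295, 14), (112, 281, 296, 14), (115, 281, 296, 14), (118, 280, 296, 14), (121, 280, 295, 13), (124, 280, 296, 14), (127, 280, 295, 13), (130, 280, 295, 13), (133, 280, 295, 13), (136, 280, 306, 24), (139, 280, 310, 29), (142, 280, 316, 35), (145, 281, 323, 40), (148, 286, 324, 39), (151, 286, 295, 10), (154, 286, 295, 10), (157, 286, 295, 10), (160, 288, 293, 6)]
[(120, 284, 286, 3), (123, 281, 294, 14), (126, 281, 300, 20), (129, 281, 303, 23), (132, 281, 316, 36), (135, 281, 323, 43), (138, 281, 332, 52), (141, 283, 334, 52), (144, 283, 334, 52), (147, 282, 300, 16), (150, 282, 300, 16), (153, 282, 300, 16), (156, 282, 300, 16), (159, 282, 300, 16), (162, 282, 300, 16), (165, 282, 300, 16), (168, 282, 300, 16), (171, 282, 300, 16), (174, 282, 300, 16), (177, 282, 300, 16), (180, 282, 300, 16), (183, 282, 299, 15), (186, 282, 299, 14), (189, 282, 299, 14), (192, 281, 299, 16), (195, 281, 299, 16), (198, 281, 299, 16), (201, 281, 299, 16), (204, 281, 299, 16), (207, 281, 308, 25), (210, 281, 308, 25), (213, 281, 298, 15), (216, 281, 298, 14), (219, 288, 298, 11), (222, 287, 312, 26), (225, 287, 318, 32), (228, 287, 297, 11), (231, 287, 297, 11), (234, 287, 297, 11), (237, 287, 296, 10), (240, 287, 296, 10), (243, 286, 324, 20), (246, 286, 326, 37), (249, 286, 326, 41), (252, 286, 294, 9), (255, 288, 294, 7), (258, 288, 294, 7)]
```

View pics/bar.png

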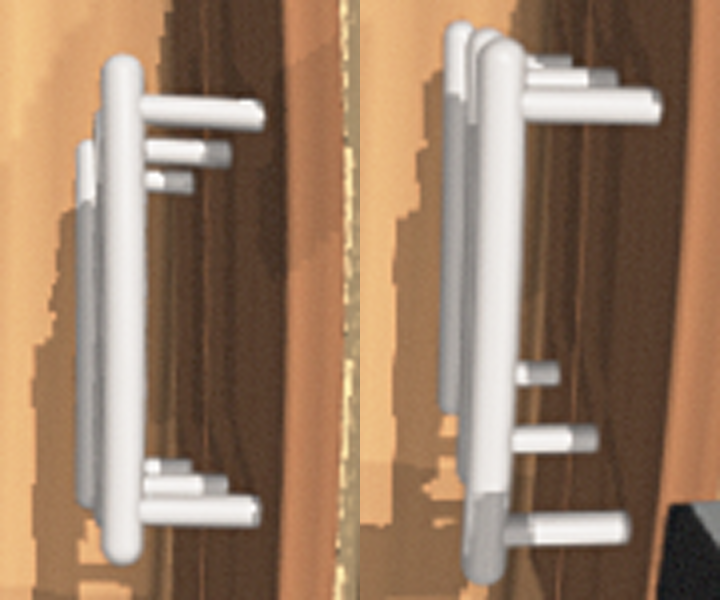

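The bar's ends are at (290.5,33.3) and (290.5,160.8) in view a, and (295.5,124.3) and (291,261.3) in view b.

Run:
```python
from h import *
import pickle
a,b=pickle.load(open('d1.pkl','rb'));D=pickle.load(open('d0.pkl','rb'));t=D['top']
L=tri([ray(a,290.5,33.3),ray(b,295.5,124.3)]);Q=tri([ray(a,290.5,160.8),ray(b,291,261.3)])
print(L,Q,np.linalg.norm(L[0]-Q[0]))
L3=tri([ray(a,290.5,33.3),ray(b,295.5,124.3),ray(t,199.5,195.6)]);Q3=tri([ray(a,290.5,160.8),ray(b,291,261.3),ray(t,237.5,196)])
print(L3,Q3)
for c,e in((a,[(290.5,33.3),(290.5,160.8)]),(b,[(295.5,124.3),(291,261.3)])):
    p,q=[onz(c,*x,.163) for x in e];d=p-q;print(p.round(4),q.round(4),np.linalg.norm(d),((p+q)/2).round(4),np.arctan2(-d[0],d[1]))
```

```text
(array([0.5886499 , 0.31006664, 0.1641708 ]), [4.1848636082109723e-05, 4.184863608206156e-05]) (array([0.59188943, 0.1804431 , 0.16668432]), [0.00015062004153574044, 0.00015062004153563197]) 0.1296883732909468
(array([0.58766075, 0.30854992, 0.16352907]), [0.0019447445696885986, 0.0018154982758989433, 0.0037337935291582953]) (array([0.5910194 , 0.17772868, 0.16096622]), [0.002328636966542391, 0.001975279121956789, 0.0037999417731832486])
[0.5888 0.3104 0.163 ] [0.5923 0.1798 0.163 ] 0.13061347383474467 [0.5906 0.2451 0.163 ] 0.026171660803221853
[0.5888 0.31   0.163 ] [0.5927 0.1784 0.163 ] 0.13167197160798214 [0.5907 0.2442 0.163 ] 0.029443918215654945
```

The bar height (0.164–0.167), length (131 with rounded ends) and yaw (about 0.027) all fit. Now I grasp it and pull.

Run:
```python
from h import *
yaw=.027; m=np.array([.5900,.2447,.167]); o=down(yaw+np.pi/2); ux=np.array([np.cos(yaw),np.sin(yaw),0])
print('open',manip.get_width())
manip.servo_line(m+[0,0,.06],o)
manip.servo_line(m,o,rate=.08); print(manip.get_contact_force())
manip.command_gripper(0,30); print(manip.get_width(),manip.get_grip_force(),manip.get_contact_force())
manip.servo_line(m-ux*.186,None,rate=.1); print(manip.get_position(),manip.get_contact_force(),manip.get_width(),manip.get_time())
```

```text
open 0.032092187284657986
[ 0.60147573 -0.84800605  6.78675809]
0.00989598923074821 29.175589978694916 [0.45648492 0.06699943 1.18161202]
[0.40311224 0.23985198 0.16676655] [-1.64245719  5.89327263 -5.07667141] 0.010037518890902663 8.225
```

Run:
```python
from h import *
import pickle
manip.command_gripper(.034); p=manip.get_position(); manip.servo_line(p+[0,0,.12],rate=.2)
manip.move_to([.54,.13,.34],down(.03)); a=shot('wrist')
manip.move_to([.54,.27,.34],down(.03)); b=shot('wrist'); manip.command_gripper(.07)
manip.move_to([.52,-.22,.30],down(-.6)); c=shot('wrist'); t=shot('top')
manip.move_to([.60,-.16,.30],down(-.6)); d=shot('wrist'); s=shot('side')
pickle.dump(dict(a=a,b=b,c=c,d=d,t=t,s=s),open('d2.pkl','wb'))
print(manip.get_time())
save(np.vstack([np.hstack([cv2.resize(x['image'],(400,300)) for x in(a,b)]),np.hstack([cv2.resize(x['image'],(400,300)) for x in(c,d)])]),'w2.png')
```

```text
14.1333
```

View pics/w2.png

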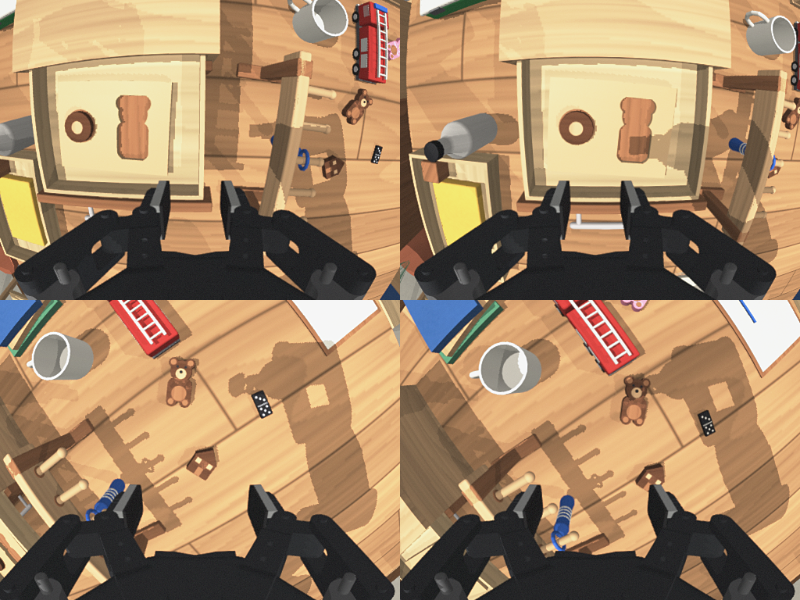

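The drawer is open with the whole puzzle uncovered. The recess is at about (133,127) and the ring piece at (80,126) in view a (half scale); in view b they are at (633,127) and (577,126). The teddy sits at (180,382) in view c, almost straight below the camera. Next I rectify onto the top planes and take contours.

```bash
cat >> h.py <<'E'
def rect(c,x0,x1,y0,y1,z,k=4): # image up=+x, left=+y ; k px/mm
    xs=np.arange(x1,x0,-.001/k);ys=np.arange(y1,y0,-.001/k)
    Y,X=np.meshgrid(ys,xs);P=np.stack([X,Y,0*X+z],-1)
    q=(P-c['T'][:3,3])@c['T'][:3,:3]
    r=np.hypot(q[...,0],q[...,1]);f=np.arctan2(r,q[...,2])/r if c['fish'] else 1/q[...,2]
    return cv2.remap(c['image'],(c['cx']+c['fx']*q[...,0]*f).astype('f4'),(c['cy']+c['fy']*q[...,1]*f).astype('f4'),cv2.INTER_CUBIC)
def big(m):
    m=cv2.morphologyEx(m.astype('u1'),cv2.MORPH_OPEN,np.ones((5,5)));cs,_=cv2.findContours(m,cv2.RETR_EXTERNAL,cv2.CHAIN_APPROX_NONE)
    return max(cs,key=cv2.contourArea)
E
python3 - <<'E'
from h import *
import pickle
D=pickle.load(open('d2.pkl','rb'));a=D['a']
# rough recess location in both views
for n in'ab':
    u=(133 if n=='a' else 233)*1.28; print(n,onz(D[n],u,127*1.28,.154).round(3))
print('tri',tri([ray(D['a'],133*1.28,127*1.28),ray(D['b'],233.5*1.28,127*1.28)]), 'teddy',onz(D['c'],180*1.28,82*1.28,.02).round(3),onz(D['d'],234*1.28,100*1.28,.02).round(3))
ctr=onz(D['a'],133*1.28,127*1.28,.154);tc=onz(D['c'],180*1.28,82*1.28,.02)
ims=[]
for n,c0,z,w in(('a',ctr,.154,.05),('b',ctr,.154,.05),('c',tc,.02,.05),('d',tc,.02,.05)):
    im=rect(D[n],c0[0]-.07,c0[0]+.07,c0[1]-w,c0[1]+w,z,4);np.save('r_%s.npy'%n,im)
    ims.append(cv2.resize(im,(200,280)))
    lab=cv2.cvtColor(im,cv2.COLOR_RGB2LAB); print(n,lab[280,200],lab[280,20],lab[200,200],lab[330,180])
save(np.hstack(ims),'rect.png'); np.save('ctr.npy',np.array([ctr,tc]))
E
```

```text
a [0.554 0.215 0.154]
b [0.558 0.22  0.154]
tri (array([0.55442552, 0.21761266, 0.14458393]), [0.002001464836996443, 0.0020014648369965967]) teddy [ 0.6   -0.242  0.02 ] [ 0.602 -0.241  0.02 ]
a [171 148 162] [232 125 156] [174 147 162] [175 147 163]
b [170 149 161] [231 126 157] [170 149 161] [119 142 151]
c [111 144 151] [176 143 161] [113 144 149] [175 148 162]
d [109 142 150] [165 142 157] [ 73 138 142] [165 149 162]
```

View pics/rect.png

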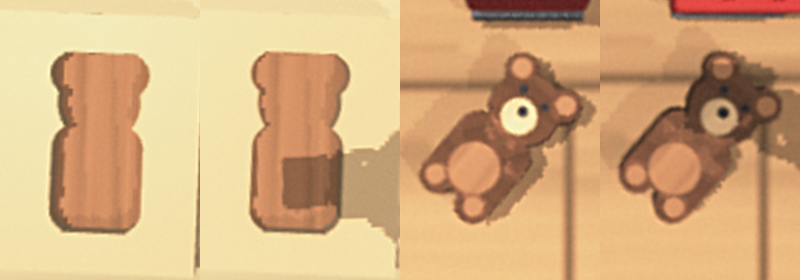

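Rectified, the recess is clear: 90 × 49 mm, spanning x from 25 to 116 mm in the crop. The teddy's head points to the upper right, with its ear patches, feet patches and belly visible and a shadow on its lower right. Now the contours.

Run:
```python
from h import *
import pickle
D=pickle.load(open('d2.pkl','rb'));ctr,tc=np.load('ctr.npy')
def toW(P,c0): P=np.asarray(P,float);return np.stack([c0[0]+.07-P[...,1]*.00025,c0[1]+.05-P[...,0]*.00025],-1)
# recess
for n in'ab':
    im=np.load('r_%s.npy'%n);lab=cv2.cvtColor(im,cv2.COLOR_RGB2LAB).astype(int)
    m=lab[...,1]>137; m[:,:60]=0;m[:,340:]=0;m[:60]=0;m[510:]=0
    C=toW(big(m)[:,0],ctr)
    (c,(w,h),ang)=cv2.minAreaRect((C*1000).astype('f4'))
    for it in range(2):
        th=0 if it==0 else th
        ax=np.array([np.cos(th),np.sin(th)]);ay=np.array([-ax[1],ax[0]]);o=C.mean(0) if it==0 else o
        X=(C-o)@ax;Y=(C-o)@ay
        # straight sides
        k=[]
        for sg in(1,-1):
            s=(sg*Y>.015)&(X>X.min()+.014)&(X<X.min()+.038);p=np.polyfit(X[s],Y[s],1);k.append(p)
        th+=np.arctan((k[0][0]+k[1][0])/2)
        ymid=(k[0][1]+k[1][1])/2
        o=o+ax*((X.max()+X.min())/2-.00675)+ay*ymid
    print(n,'recess',o.round(4),'yaw',th,'slopes',k[0][0].round(3),k[1][0].round(3),'len',X.max()-X.min(),'bodyw',k[0][1]-k[1][1],'w',Y.max()-Y.min())
# ring: dark piece centre and recess centroid for height
def cen(c,lo):
    lab=cv2.cvtColor(c['image'],cv2.COLOR_RGB2LAB).astype(int);return lab
# head notch triangulation: use head-end extreme pixel corners in original images
pts={}
for n in'ab':
    im=D[n]['image'];lab=cv2.cvtColor(im,cv2.COLOR_RGB2LAB).astype(int);m=(lab[...,1]>137)
    u0,v0=proj(D[n],np.append(ctr[:2],.154));M=np.zeros_like(m);M[int(v0)-50:int(v0)+50,int(u0)-28:int(u0)+28]=1
    C=big(m&M)[:,0]; pts[n]=[C[C[:,1]<C[:,1].min()+2].mean(0),C[C[:,1]>C[:,1].max()-2].mean(0)]
for i in(0,1): print('z',tri([ray(D[n],*pts[n][i]) for n in'ab']))
# teddy
for n in'cd':
    lab=cv2.cvtColor(np.load('r_%s.npy'%n),cv2.COLOR_RGB2LAB).astype(int)
    print(n,'shadow',lab[360,290],lab[350,282],lab[340,300],'body',lab[260,150],lab[380,200],'wood',lab[480,100],'earpatch',lab[136,240],lab[210,332],'foot',lab[348,66],lab[412,146],'belly',lab[335,146])
```

```text
a recess [0.5469 0.2154] yaw -0.039031625338527574 slopes -0.008 0.01 len 0.08807874703656567 bodyw 0.04241738355680512 w 0.04662244704197811
b recess [0.5469 0.2177] yaw -0.03719636282879045 slopes -0.009 0.006 len 0.08831669209143192 bodyw 0.04283068071944321 w 0.04760377719133316
z (array([0.59613598, 0.21909685, 0.13578485]), [0.0001479429299818858, 0.00014794292998204122])
z (array([0.50730407, 0.21557001, 0.14423362]), [6.843072830519619e-05, 6.84307283052066e-05])
c shadow [189 142 162] [129 139 152] [185 142 161] body [100 142 148] [106 144 147] wood [209 136 164] earpatch [185 146 162] [182 147 163] foot [183 147 164] [182 147 163] belly [183 147 163]
d shadow [183 142 162] [184 141 161] [180 142 161] body [125 146 153] [ 98 142 148] wood [204 137 164] earpatch [120 143 154] [125 143 152] foot [176 148 162] [176 148 162] belly [174 148 162]
```

The mask missed the dark recess walls (88 × 46.6 rather than 90 × 50), so it followed the floor. I'll widen it to the rim.

Run:
```python
from h import *
import pickle
D=pickle.load(open('d2.pkl','rb'));ctr,tc=np.load('ctr.npy')
def toW(P,c0): P=np.asarray(P,float);return np.stack([c0[0]+.07-P[...,1]*.00025,c0[1]+.05-P[...,0]*.00025],-1)
def frame(C,lo,hi,mid):
    th=0;o=C.mean(0)
    if mid=='t': pass
    for it in range(3):
        ax=np.array([np.cos(th),np.sin(th)]);ay=np.array([-ax[1],ax[0]]);X=(C-o)@ax;Y=(C-o)@ay
        k=[]
        for sg in(1,-1):
            s=(sg*Y>.015)&(X>X.min()+.014)&(X<X.min()+.038);k.append(np.polyfit(X[s],Y[s],1))
        th+=np.arctan((k[0][0]+k[1][0])/2);o=o+ax*((X.max()+X.min())/2-.00675)+ay*(k[0][1]+k[1][1])/2
    return o,th,X.max()-X.min(),k[0][1]-k[1][1],Y.max()-Y.min(),(k[0][0],k[1][0])
E={}
for n in'ab':
    lab=cv2.cvtColor(np.load('r_%s.npy'%n),cv2.COLOR_RGB2LAB).astype(int)
    print(n,'row300 L',lab[360,85:115:2,0],'a',lab[360,85:115:2,1],'R',lab[360,270:300:2,0],lab[360,270:300:2,1],'shadow',lab[340,340])
    for th in(129,131,134):
        m=(lab[...,1]>th); m[:,:60]=0;m[:,340:]=0;m[:60]=0;m[510:]=0
        m=cv2.morphologyEx(m.astype('u1'),cv2.MORPH_CLOSE,np.ones((9,9)))
        print(n,th,frame(toW(big(m)[:,0],ctr),0,0,''))
```

```text
a row300 L [232 233 234 237 242 236 224 200 159 123  95  95 102 106 112] a [124 124 124 124 124 125 129 133 134 132 131 132 134 138 142] R [165 163 155 146 146 152 175 205 229 234 233 233 232 231 230] [148 149 148 148 148 147 141 133 127 125 125 125 125 125 125] shadow [231 126 156]
a 129 (array([0.54559058, 0.21685547]), np.float64(-0.044760067763757294), np.float64(0.09162866148750862), np.float64(0.04630838490000621), np.float64(0.04976728989425813), (np.float64(-0.011439238118909578), np.float64(0.011439106170635718)))
a 131 (array([0.54560171, 0.21683806]), np.float64(-0.04305161523879156), np.float64(0.09134334642897116), np.float64(0.04596198241933165), np.float64(0.04945021470404862), (np.float64(-0.013142115437639138), np.float64(0.012250121966552308)))
a 134 (array([0.54587397, 0.21589123]), np.float64(-0.0709607529462297), np.float64(0.09115595152493083), np.float64(0.0437675775688272), np.float64(0.0478592797191499), (np.float64(-0.042871483475164875), np.float64(0.03690653615290955)))
b row300 L [230 231 231 232 233 233 236 225 187 140 113 116 118 123 142] a [126 126 126
[... 226 characters left out ...]
1013389]), np.float64(-0.01995858118149213), np.float64(0.09221215418316278), np.float64(0.05958549088828084), np.float64(0.06149981227807882), (np.float64(-0.019961230696889532), np.float64(0.01996123277844619)))
b 131 (array([0.54552786, 0.210061  ]), np.float64(-0.019277738370561754), np.float64(0.09205391024136812), np.float64(0.05943894709222053), np.float64(0.06119909372589133), (np.float64(-0.01928015857373672), np.float64(0.01928009499316479)))
b 134 (array([0.54564829, 0.20992298]), np.float64(-0.01962957447111628), np.float64(0.0913544785987003), np.float64(0.05916317115943476), np.float64(0.060936126491878254), (np.float64(-0.019632078855909132), np.float64(0.019632113324540516)))
```

Recess from view a is (0.5456, 0.2168), yaw about -0.044, with size matching (91 × 46 × 50) and both views consistent with z ≈ 0.154. I'll check the yaw against the board's edges and measure the teddy by its painted patches.

Run:
```python
from h import *
import pickle
D=pickle.load(open('d2.pkl','rb'));ctr,tc=np.load('ctr.npy')
# teddy patches: light-brown patches a>=145 & L 165..200 ; centre blobs
def toW(P,c0): P=np.asarray(P,float);return np.stack([c0[0]+.07-P[...,1]*.00025,c0[1]+.05-P[...,0]*.00025],-1)
out={}
for n in'cd':
    lab=cv2.cvtColor(np.load('r_%s.npy'%n),cv2.COLOR_RGB2LAB).astype(int)
    m=((lab[...,1]>=145)&(lab[...,0]>140)).astype('u1') if n=='c' else ((lab[...,1]>=145)&(lab[...,0]>110)).astype('u1')
    m=cv2.morphologyEx(m,cv2.MORPH_OPEN,np.ones((9,9)))
    k,_,st,ce=cv2.connectedComponentsWithStats(m)
    for i in range(1,k):
        if st[i,4]>600 and 60<ce[i][1]<460: print(n,st[i],ce[i].round(1),toW(ce[i],tc).round(4))
    # dark mask
    d=((lab[...,0]<122)|(m>0)).astype('u1');d[:90]=0;d=cv2.morphologyEx(d,cv2.MORPH_CLOSE,np.ones((25,25)))
    C=toW(big(d)[:,0],tc);r=cv2.minAreaRect((C*1000).astype('f4'));print(n,'rect',r,cv2.contourArea(big(d))/16)
# board edges in a
x0,x1,y0,y1=.46,.64,.16,.36
im=rect(D['a'],x0,x1,y0,y1,.154,4)
vis=cv2.resize(im,(400,360));
c=np.load('r_c.npy');save(np.hstack([vis,cv2.resize(c,(257,360))]),'rect2.png')
```

```text
c [ 223  115   42   42 1414] [243.9 135.4] [ 0.636  -0.2532]
c [ 310  191   42   40 1375] [331. 211.] [ 0.6172 -0.275 ]
c [   51   284   149   151 11912] [137.7 347.8] [ 0.5829 -0.2266]
c rect ((602.6864013671875, -239.75289916992188), (53.817535400390625, 86.4454345703125), 44.625511169433594) 3310.625
d [   50   239   192   200 16621] [145.8 340. ] [ 0.5849 -0.2287]
d rect ((600.6425170898438, -243.27578735351562), (69.15200805664062, 89.7660903930664), 70.47288513183594) 3725.15625
```

View pics/rect2.png

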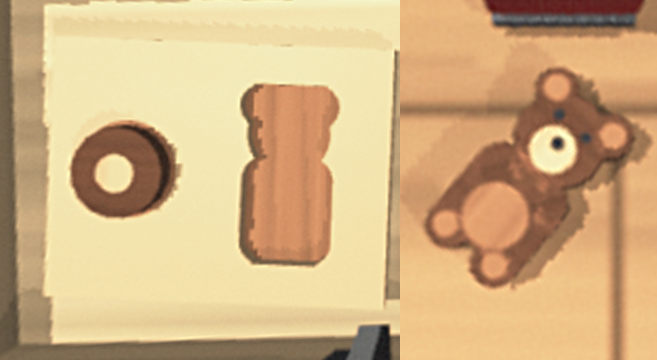

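The board's back edge in the rectified view has a slope of about -0.038, which supports recess yaw ≈ -0.042. The teddy's ear and foot patches give yaw ≈ -0.73 and origin (0.5963, -0.2369); the feet midpoint lands 27 mm behind it, as it must. I'll check its height from the muzzle in the two views, then grasp.

```bash
cat > g.py <<'E'
from h import *
import pickle
D=pickle.load(open('d2.pkl','rb'));P=[]
for n in'cd':
    c=D[n];u,v=map(int,proj(c,[.609,-.248,.02]));lab=cv2.cvtColor(c['image'],cv2.COLOR_RGB2LAB).astype(int)[v-20:v+20,u-20:u+20]
    m=((lab[...,2]-lab[...,1]>6)&(lab[...,1]<137)&(lab[...,0]>(190 if n=='c' else 150))).astype('u1');k,L,st,ce=cv2.connectedComponentsWithStats(m)
    i=min(range(1,k),key=lambda i:np.hypot(*(ce[i]-20)) if st[i,4]>15 else 99);h=cv2.convexHull(np.argwhere(L==i)[:,::-1].astype('f4'));r=cv2.minEnclosingCircle(h)
    P.append((c,r[0][0]+u-20,r[0][1]+v-20));print(n,(u,v),P[-1][1:],r[1],st[i,4],onz(*P[-1],.02).round(4))
print('muzzle',tri([ray(*p) for p in P]))
E
python3 g.py
```

```text
c (230, 96) (231.25, 93.75) 6.754728317260742 127 [ 0.6117 -0.2517  0.02  ]
d (301, 121) (301.0, 112.0) 9.999999747378752e-05 1 [ 0.6195 -0.2548  0.02  ]
muzzle (array([ 0.61549061, -0.25427717,  0.00404269]), [0.0037353528961922774, 0.0037353528961922133])
```

Run:
```python
from h import *
import pickle
D=pickle.load(open('d2.pkl','rb'));P=[]
for n in'cd':
    c=D[n];u,v=[int(round(x)) for x in proj(c,[.6117,-.2517,.02])];L=cv2.cvtColor(c['image'],cv2.COLOR_RGB2LAB)[v-10:v+11,u-10:u+11,0]
    t,m=cv2.threshold(L,0,1,cv2.THRESH_OTSU);k,lb,st,ce=cv2.connectedComponentsWithStats(m);i=lb[12,10] or lb[10,8]
    if i==0:i=1+np.argmax(st[1:,4])
    (x,y),r=cv2.minEnclosingCircle(np.argwhere(lb==i)[:,::-1].astype('f4'));P.append((c,x+u-10,y+v-10));print(n,t,r,P[-1][1:],onz(*P[-1],.02).round(4))
print(tri([ray(*p) for p in P]))
print(manip.solve_ik([.588,-.229,.023],down(-.73)),manip.solve_ik([.534,.217,.187],down(-.042)))
```

```text
c 170.0 7.092781066894531 (231.1428575515747, 94.0) [ 0.6115 -0.2514  0.02  ]
d 123.0 6.96429443359375 (302.5, 118.5) [ 0.611  -0.2517  0.02  ]
(array([ 0.61131678, -0.25145371,  0.02219561]), [3.3376073262101654e-05, 3.33760732619881e-05])
[-3.90243120e-01  7.46870835e-01  1.70594546e+00 -1.33226763e-15
  6.88776363e-01  1.91055321e+00] [ 3.65336524e-01  4.37464067e-01  1.78723526e+00 -8.88178420e-16
  9.16893322e-01  1.97813285e+00]
```

The teddy's top measures z = 0.022, so it fits. Now I grasp, lift, and carry over the rail to a high hover.

Run:
```python
from h import *
import pickle
u=np.array([np.cos(-.73),np.sin(-.73),0]);g=np.array([.5963,-.2369,0])-.0115*u;o=down(-.73)
manip.command_gripper(.064)
manip.move_to(g+[0,0,.12],o)
manip.servo_line(g+[0,0,.023],o,rate=.08);print(manip.get_contact_force(),manip.get_position())
manip.command_gripper(.0,35);print(manip.get_width(),manip.get_grip_force(),manip.get_contact_force())
manip.servo_line(g+[0,0,.29],rate=.15);print(manip.get_width(),manip.get_time())
yr=-.042;r=np.array([.5456,.2168,0])-.0115*np.array([np.cos(yr),np.sin(yr),0])
manip.servo_line(r+[0,0,.29],down(yr),rate=.15)
manip.servo_line(r+[0,0,.217],rate=.1);manip.hold(.3)
c=shot('wrist');s=shot('side');t=shot('top');pickle.dump((c,s,t),open('d3.pkl','wb'))
print(manip.get_width(),manip.get_position(),manip.get_time())
k=lambda c,w,h,u,v:cv2.resize(c['image'][v:v+h,u:u+w],(400,300),interpolation=cv2.INTER_CUBIC)
save(np.vstack([np.hstack([k(c,512,384,0,0),k(c,240,180,130,60)]),np.hstack([k(s,120,90,200,110),k(t,120,90,170,150)])]),'hover.png')
```

```text
[ 0.05431305 -0.15643467 -0.09758359] [ 0.58813045 -0.22940671  0.02359234]
0.04107277471669235 36.541988253593445 [-0.2612437  -0.51492341  5.33013726]
0.041071250748252686 18.7833
0.04123730758898885 [0.53414862 0.2173087  0.21717509] 23.2667
```

View pics/hover.png

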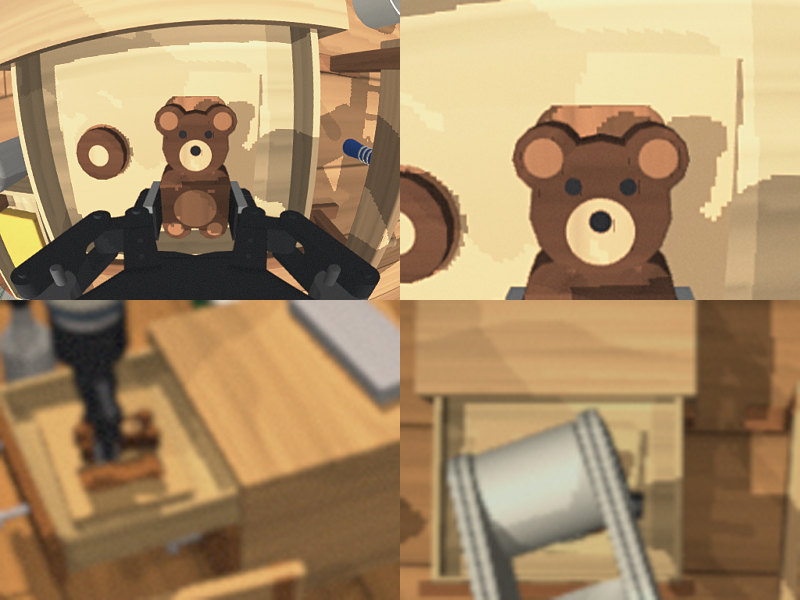

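The teddy is held level with its head over the recess's head end; the recess's top edge shows at crop (540–665,105). In the wrist view the ears are near (219,150) and (287,155) and the feet near (222,293) and (270,293). I'll measure the teddy's pose in the tool frame with the same camera that measured the recess, so common calibration errors cancel.

```bash
cat > m.py <<'E'
from h import *
import pickle
def tool(c,Ttool,u,v,zt):
    o,d=ray(c,u,v);Ti=np.linalg.inv(Ttool);o=Ti[:3,:3]@o+Ti[:3,3];d=Ti[:3,:3]@d;return (o+d*(zt-o[2])/d[2])
c,s,t=pickle.load(open('d3.pkl','rb'));Tt=c['T']@np.linalg.inv(np.array(c['mount']))
lab=cv2.cvtColor(c['image'],cv2.COLOR_RGB2LAB).astype(int)
P={}
for n,(u,v) in dict(earL=(216,155),earR=(287,155),footL=(225,293),footR=(270,293),muz=(250,195),belly=(250,265)).items():
    w=17;L=np.ascontiguousarray(lab[v-w:v+w+1,u-w:u+w+1,0].astype('u1'));
    m=((lab[v-w:v+w+1,u-w:u+w+1,0]>(200 if n=='muz' else 105))&((lab[v-w:v+w+1,u-w:u+w+1,1]>143)|(n=='muz'))).astype('u1')
    k,lb,st,ce=cv2.connectedComponentsWithStats(cv2.morphologyEx(m,cv2.MORPH_OPEN,np.ones((3,3))))
    i=1+np.argmax(st[1:,4]) if k>1 else 0
    x,y=st[i,0]+st[i,2]/2-.5+u-w,st[i,1]+st[i,3]/2-.5+v-w;P[n]=tool(c,Tt,x,y,.003);print(n,(x,y),st[i],P[n].round(4))
E
python3 m.py
```

```text
earL (np.float64(215.5), np.float64(154.5)) [  5   5  24  24 455] [ 0.0526 -0.0144  0.003 ]
earR (np.float64(284.5), np.float64(154.5)) [  3   5  24  24 449] [0.0526 0.0146 0.003 ]
footL (np.float64(221.5), np.float64(293.0)) [  1  10  26  15 254] [-0.0163 -0.0142  0.003 ]
footR (np.float64(272.5), np.float64(298.0)) [12 19 16  7 60] [-0.0194  0.0114  0.003 ]
muz (np.float64(250.0), np.float64(195.5)) [  0   1  35  34 884] [0.0346 0.0001 0.003 ]
belly (np.float64(250.0), np.float64(265.0)) [   0    0   35   35 1225] [0.0003 0.0001 0.003 ]
```

```bash
cat >> m.py <<'E'
print('prof ear', lab[122:146,213,0], lab[122:146,287,0])
print('prof recess', lab[112:132,240,0],lab[112:132,240,1])
for u,v in((213,133),(287,133)): print('ear top',tool(c,Tt,u,v,.003))
for v in(121,122,123,124): print('recess head edge',v,[onz(c,u,v,.154)[:2].round(4) for u in(225,240,262)])
E
python3 m.py|tail -12
python3 - <<'E'
from h import *
E
```

```text
prof ear [224 227 225 227 227 229 231 228 200 129  97  84  57  46  80  95  98  96
 102  96 100 132 163 163] [231 231 231 231 231 232 235 233 221 167 134 123  78  39  71  96 100  99
 105  99  95 113 152 161]
prof recess [232 232 234 234 233 233 233 234 233 236 234 151 135 171 174 175 171 174
 173 171] [125 125 124 124 125 124 125 125 125 124 126 141 146 150 148 148 149 149
 149 149]
ear top [ 0.0616619  -0.01531809  0.003     ]
ear top [0.0616565 0.0154438 0.003    ]
recess head edge 121 [array([0.5995, 0.2298]), array([0.599 , 0.2206]), array([0.5984, 0.2071])]
recess head edge 122 [array([0.5988, 0.2299]), array([0.5984, 0.2206]), array([0.5978, 0.2072])]
recess head edge 123 [array([0.5982, 0.2299]), array([0.5977, 0.2207]), array([0.5972, 0.2072])]
recess head edge 124 [array([0.5976, 0.2299]), array([0.5971, 0.2207]), array([0.5966, 0.2072])]
```

```bash
cat >> m.py <<'E'
print('--');print('ear top z.003',tool(c,Tt,215,135.3,.003),'bottom',tool(c,Tt,215,130.3,.023),tool(c,Tt,287,130.8,.023))
a=lab[...,1]
for us in(range(218,262,4),):
    q=[]
    for u in us:
        col=lab[112:132,u,0].astype(float);k=np.argmax(col<195);v=112+k-1+(col[k-1]-195)/(col[k-1]-col[k]);q.append(onz(c,u,v,.154)[:2])
    q=np.array(q);p=np.polyfit(q[:,1],q[:,0],1);print('edge slope->yaw',-p[0],'x at y=.2146',np.polyval(p,.2146),q[:,0].round(4))
E
python3 m.py|sed -n '/--/,$p'
```

```text
--
ear top z.003 [ 0.06068252 -0.01449611  0.003     ] bottom [ 0.06147524 -0.01677105  0.023     ] [0.06124276 0.01795787 0.023     ]
edge slope->yaw -0.017709605589233898 x at y=.2146 0.5978449233251982 [0.5971 0.5987 0.5985 0.5983 0.5982 0.5981 0.598  0.5979 0.5978 0.5977
 0.5976]
```

The ear tips sit at tool x ≈ 0.061–0.0615, so the origin is at 0.0115 as planned. The recess's head edge gives recess x ≈ 0.5457 and yaw ≈ -0.045, all consistent. Descending to a 10 mm gap.

```bash
python3 - <<'E'
from h import *
import pickle
yr=-.044;r=np.array([.5456,.2167,0])-.0115*np.array([np.cos(yr),np.sin(yr),0])
manip.servo_line(r+[0,0,.1873],down(yr),rate=.03);manip.hold(1)
c=shot('wrist');t=shot('top');s=shot('side');pickle.dump((c,s,t),open('d3.pkl','wb'))
print(r,manip.get_width(),manip.get_position(),manip.get_ee_rot()-down(yr),manip.get_contact_force(),manip.get_time(),abs(manip.get_joint_vel()).max())
k=lambda c,w,h,u,v:cv2.resize(c['image'][v:v+h,u:u+w],(400,300),interpolation=cv2.INTER_CUBIC)
save(np.vstack([np.hstack([k(c,512,384,0,0),k(c,160,120,170,80)]),np.hstack([k(s,120,90,200,110),k(s,512,384,0,0)])]),'final.png')
E
python3 m.py
```

```text
[0.53411113 0.21720584 0.        ] 0.041275020879856746 [0.53411901 0.2172037  0.18730588] [-6.28164335e+00  1.38259450e-01 -5.94193660e-05] [ 0.79255246  0.7605943  -0.46023933] 25.5583 0.0021572841866979594
earL (np.float64(215.5), np.float64(154.5)) [  5   5  24  24 460] [ 0.0526 -0.0144  0.003 ]
earR (np.float64(284.5), np.float64(154.5)) [  3   5  24  24 452] [0.0526 0.0146 0.003 ]
footL (np.float64(221.5), np.float64(293.5)) [  1  11  26  14 246] [-0.0166 -0.0142  0.003 ]
footR (np.float64(268.0), np.float64(297.5)) [13 20  5  4 19] [-0.019   0.0091  0.003 ]
muz (np.float64(250.0), np.float64(195.5)) [  0   1  35  34 882] [0.0346 0.0001 0.003 ]
belly (np.float64(250.0), np.float64(265.0)) [   0    0   35   35 1225] [0.0003 0.0001 0.003 ]
prof ear [226 227 229 199 220 170 103 101 104 105 107  94  63  53  85  97 100 101
 100  96  95 132 162 162] [232 232 233 233 236 231 145 138 144 147 136  92  68  44  69  93 102  99
 105  98  99 117 155 159]
prof recess [225 225 225 225 225 226 224 225 224 224 225 228 214 132 129 163 163 139
 108 106] [127 127 127 128 128 128 128 127 128 128 127 127 132 141 145 149 148 145
 141 141]
ear top [ 0.0616616  -0.01531981  0.003     ]
ear top [0.0616562  0.01544227 0.003     ]
recess head edge 121 [array([0.6002, 0.227 ]), array([0.5998, 0.2193]), array([0.5993, 0.2081])]
recess head edge 122 [array([0.5997, 0.2271]), array([0.5992, 0.2194]), array([0.5988, 0.2081])]
recess head edge 123 [array([0.5991, 0.2271]), array([0.5987, 0.2194]), array([0.5982, 0.2081])]
recess head edge 124 [array([0.5986, 0.2271]), array([0.5982, 0.2194]), array([0.5977, 0.2081])]
--
ear top z.003 [ 0.06068221 -0.01449782  0.003     ] bottom [ 0.06147496 -0.01677275  0.023     ] [0.06124247 0.01795636 0.023     ]
edge slope->yaw -0.0415947378469262 x at y=.2146 0.5978722352424081 [0.5986 0.5985 0.5983 0.5982 0.5982 0.5981 0.598  0.598  0.5979 0.5978
 0.5977]
```

View pics/final.png

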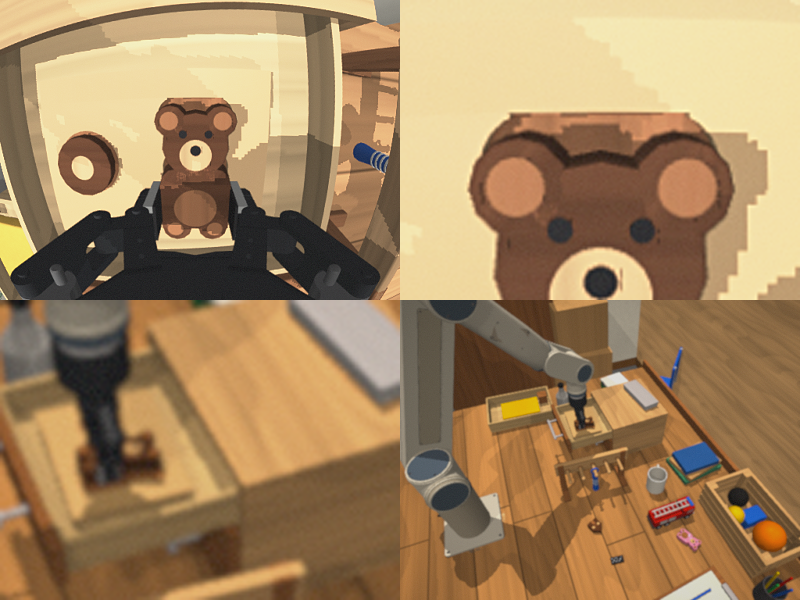

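The final view shows the teddy level over the recess: its ears are centred at crop x ≈ 602 against the recess head at ≈ 605. The head-end margin is 2.3 mm against a nominal 2, and the recess edge gives yaw -0.042 against the commanded -0.044. The gap is about 10 mm, nothing is touching, and the other things are where they were. Handing in.

```bash
python3 -c "
from rig import manip
print(manip.sign_off())"
```

```text
the job is handed in; nothing more can be done
None
```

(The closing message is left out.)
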